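# Lay the tin loaf on the slicing board

### The arm

A 7-joint arm with a two-finger parallel gripper is mounted at the origin on the work surface. World frame = base frame: x ahead of the robot, y to its left, z up, the work surface at z = 0. Lengths are in mm, angles in rad, forces in N, time in s.
With the tool pointing down it reaches from about 400 to 875 mm from the base axis. Payload 19.3 kg.
Tool frame: the origin (TCP) lies at the very end of the fingers, on their centre line; the grasp point (between the pads) lies 19 mm behind it (grip_point_offset is the distance from the TCP to the grasp point, in mm); z points along the fingers, y is the line along which they close (so a half turn about z gives the same grasp; the last joint's range is limited). The gripper opens to 85 mm and grips with 20 to 120 N. Pads are 22 mm wide; open, the fingers measure 114 mm over their backs; the gripper's body (76 mm by 85 mm) begins 54 mm behind the grasp point. The pads swing forward as they close: fully open they stand 13 mm farther back than shut.
Start: joints at [-1.361, 0.521, -0.036, 1.599, 0.021, 1.021, -0.113], TCP at [172.621, 600.68, 210.991] pointing down, gripper open.
Joint ranges: [-2.91, 2.91], [-0.3, 2.13], [-1.5, 1.42], [0.17, 2.43], [-1.26, 4.41], [0.16, 1.93], [-2.52, 2.52]. Speed limits (rad/s): [1.89, 1.89, 2.39, 2.39, 3.01, 3.01, 3.01].

### API

Orientations are given as a unit quaternion [w, x, y, z].
In Python, from rig import observe, read_camera, camera_params, finish_job, grip_point_offset gives the robot as it stands.
- The arm moves only by the tool jog_arm, never from a script. Its argument "deltas" is a list of rows, each a list of 4 numbers: the shift along the tool's x, y, z scaled (see below), then the turn about the tool's z scaled (see below). A call has 1 to 12 rows; each row is the pose to reach, as a shift and turn from the pose commanded when the call began, along the tool's axes at that moment, turning the shorter way round; what a row does not reach only later rows make up. The controller multiplies each number of a shift by 1000 mm and each number of a turn by pi rad. A row lasts 1/10 s, in which the tool goes at most 50 mm and 8.59 degrees, less where a joint would pass 70% of its speed; a pose out of reach is approached as far as the arm can. A call with a number of a shift or a turn outside -1 to 1 is refused whole. A call with a gripper value outside its range is refused whole. "jaw" is the opening, from -1 (shut) to 1 (fully open), so that 0 is half open, set as the call begins (left out, the last holds). The fingers move at their own pace and stop on an object; "squeeze" is the grip in N (left out, the last holds). Time passes only in rows, so rows that repeat a pose let the fingers close. It gives the time, the measured TCP pose, the force, the opening and the grip force at its end, in the units of the state.
- observe(): the state, without advancing time (a new reading comes with each control period).
- read_camera(name): name is "scene" or "top" or "wrist"; returns (picture, depth): 384x512x3 uint8, red, green, blue; 384x512 float32, mm along the optical axis (not along the pixel's ray), 0 where there is no reading.
- camera_params(name): a dict with "mtx" (3x3 intrinsics, pixels), "dist_coeffs" ([k1, k2, p1, p2, k3] as OpenCV has them; the pictures are not rectified), "view" (4x4, takes a point from world to camera coordinates). Camera axes: x right, y down, z forward; pixel columns grow to the right and rows downward; lengths in mm; the calibration is good to about 2 mm. A picture is of the moment at which its call begins: read the wrist's pose just before it. camera_params takes no time and is no camera call; for the wrist camera it gives the pose at the moment of the call.
- finish_job(): hands the job in; it is judged then, once.
The state is a dict: "time_s": time; "qpos": joint angles; "qvel": joint speeds; "effort": joint torques, N m; "position": TCP position; "ee_rot": TCP orientation; "force": force on the tool from outside, world axes, zero at the start; "moment": the same for the moment, N m; "opening": finger opening in mm; "gripper_force": force on a finger pad.
Only numpy, scipy, OpenCV 4.12 (cv2) and the standard library are available. Lean on these libraries where they do the work, as an engineer would, in place of code of your own. Each camera call takes 0.05 s, during which the arm holds its last target. There are 200 camera calls.

### The job

Get the loaf ready for slicing: with the fingertips, push over the loaf that stands on its end so that it lies along the slicing board, flat base down and domed crust up, then push it along the board until its end is flush against the upright end stop. Do not pinch, lift or carry the loaf, and leave the jar, the roll and the brush where they are.

Things in the scene. Friction and masses are not known exactly. Their poses are not given: they have to be found in the camera images.
- board: Fixed wooden slicing board lying on the counter, 420 mm long (its x), 170 mm wide (its y), 18 mm thick; origin at the centre of its underside (on the counter), z up. At its +x end an upright dark wooden end stop, 140 mm wide (y) and 20 mm thick, rises 60 mm above the board's top.
- stop_face (a point): Centre of the end stop's inner face (185 mm along the board's +x from its origin, 48 mm above the counter). The face is square to the board's x.
- loaf: Rigid tin loaf, 190 mm long (own z), 88 mm wide (y), 85 mm from flat base to crown of its half-round crust. Starts standing on end on the board, away from the stop, base roughly facing the stop. Origin: centre of the end it stands on; +x points out of the base, -x out of the crown, each 42.5 mm away. 0.3 to 0.65 kg; slides under 2 to 8 N. Once tipped it falls over and lies some centimetres short of the stop.
- loaf_mid (a point): Centre of the loaf, 95 mm along its z from its origin.
- loaf_top (a point): Centre of the loaf's other end, 190 mm along its z from its origin: the upper end while it stands, the end that must meet the stop once it lies.
- jar: Bystander: small amber jar with a lid, 60 mm across, 85 mm high, standing on the counter beside the board; origin at the centre of its underside.
- roll: Bystander: round bread roll, 66 mm across, 45 mm high, lying on the counter beside the board; origin at the centre of its underside.
- brush: Bystander: pastry brush about 200 mm long, lying on the counter between the board and the robot, roughly along the board; origin at the middle of its underside, x along it.
Things that resemble listed ones, but are neither listed nor needed, are in the scene too. There is more than one size of the loaf; the job needs the smallest.

How it is judged:
By the outcome, as a careful person would: the job done as asked, in the order asked, and still so for the second after the job is handed in, with the robot touching nothing.
It also fails if it takes over 54 s, if anything falls off the work surface, if the arm or the gripper's body presses on something with over 40 N, if the wrist force passes 120 N, or if a joint passes its speed limit or range.

## Working session

There is one attempt and no reset: what is moved stays moved. The work goes in short steps, Python scripts to look and compute and a tool call to move; the robot and the scene stay as the last step left them, time stands still between calls to the robot, and variables do not carry over. Pictures are saved under pics/ and viewed, at most 10 in all, crops included, and the job is handed in when it is done.

Besides the shell and the picture viewer there is one more tool, called after "Call:" as name(argument=value, ...) on one line, values as JSON. jog_arm: Moves the arm, as the interface text tells. Its arguments: {"type":"object","properties":{"deltas":{"type":"array"},"jaw":{"type":"number"},"squeeze":{"type":"number"}},"required":["deltas"]}

```bash
mkdir -p pics; cat > h.py <<'E'
import numpy as np, cv2
from rig import *
def cloud(n):
    p=camera_params(n); im,d=read_camera(n)
    h,w=d.shape
    uv=np.stack(np.meshgrid(np.arange(w),np.arange(h)),-1).reshape(-1,1,2).astype(np.float64)
    r=cv2.undistortPoints(uv,np.array(p["mtx"]),np.array(p["dist_coeffs"])).reshape(h,w,2)
    c=np.concatenate([r*d[...,None],d[...,None]],-1)
    V=np.array(p["view"]); P=(c-V[:3,3])@V[:3,:3]
    P[d<=0]=np.nan
    return im,P
E
python3 - <<'E'
from h import *
s=observe(); print(s["position"],s["ee_rot"],s["time_s"],s["opening"],s["force"])
for n in("scene","top"):
    im,P=cloud(n); np.savez(n,im=im,P=P)
    cv2.imwrite(f"pics/{n}0.png",im[...,::-1])
    print(n,np.array(camera_params(n)["view"]).round(2).tolist())
E
```

```text
[172.53392569 600.3248479  210.40094933] [-5.30741538e-05  1.39456546e-01  9.90228013e-01 -5.92579656e-04] 0.0 85.69676521058595 [0.36929842 0.34462353 0.05912445]
scene [[-0.81, 0.59, -0.0, 460.13], [0.56, 0.77, -0.29, -280.81], [-0.17, -0.24, -0.96, 1271.62], [0.0, 0.0, 0.0, 1.0]]
top [[0.02, -1.0, 0.02, -33.81], [-1.0, -0.02, -0.05, 561.73], [0.05, -0.02, -1.0, 1175.61], [0.0, 0.0, 0.0, 1.0]]
```

View pics/scene0.png

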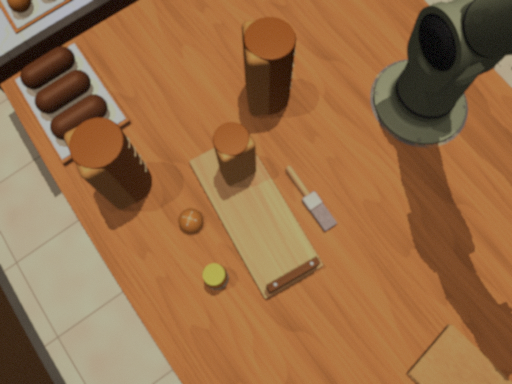

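View pics/top0.png

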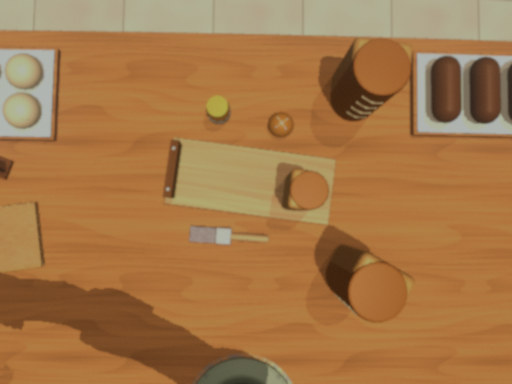

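The scene view shows the small loaf on the board at about (235,150), with the stop at (292,277). In the top view the loaf's upper end is at (308,190) and the stop at (172,168). The jar is at (217,106), the roll at (281,124) and the brush at (228,236). The bigger loaves at (378,290) and (380,65) are decoys.

```bash
python3 - <<'E'
from h import *
def reg(n,c0,c1,r0,r1,z0,z1):
    d=np.load(n+".npz");P=d["P"][r0:r1,c0:c1].reshape(-1,3)
    return P[(P[:,2]>z0)&(P[:,2]<z1)]
for nm,b,z in [("board",(155,345,130,230),(10,26)),("stop",(155,200,130,230),(60,95)),("loaftop",(270,345,150,230),(195,225)),("jar",(200,235,90,125),(70,100)),("roll",(262,300,105,142),(10,60)),("brush",(185,275,222,248),(4,40))]:
    p=reg("top",*b,*z); 
    (c,wh,a)=cv2.minAreaRect(p[:,:2].astype(np.float32))
    print(nm,len(p),"med",np.nanmedian(p,0).round(1),"rect",np.round(c,1),np.round(wh,1),round(a,1),cv2.boxPoints((c,wh,a)).round().tolist(),"zmax",p[:,2].max().round())
# loaf end outline vs hull
p=reg("top",270,345,150,230,195,225)
u=np.array([np.cos(1.5),np.sin(1.5)])
h=cv2.convexHull(p[:,:2].astype(np.float32))[:,0]; print(h.round().tolist())
p=reg("scene",205,265,110,195,190,225);print("scene top",np.median(p,0),cv2.convexHull(p[:,:2].astype(np.float32))[:,0].round().tolist())
for n,b in(("A",(340,415,245,330)),("B",(330,415,35,125))):
    p=reg("top",*b,100,500);print(n,np.percentile(p,[1,99],axis=0).round())
E
```

```text
board 8929 med [589.3  11.3  18.1] rect [586.7 -12.2] [246.1 442.6] 4.4 [[447.0, 199.0], [481.0, -242.0], [726.0, -224.0], [692.0, 218.0]] zmax 26.0
stop 526 med [605.9 180.4  77.7] rect [606.  181.8] [ 20.7 137.9] 83.4 [[536.0, 179.0], [673.0, 164.0], [676.0, 184.0], [539.0, 200.0]] zmax 85.0
loaftop 1397 med [ 551.9 -131.5  207.5] rect [ 552.8 -137.1] [84.8 87.7] 83.1 [[504.0, -174.0], [591.0, -184.0], [601.0, -100.0], [514.0, -90.0]] zmax 214.0
jar 388 med [756.   71.2  84.9] rect [756.8  71.9] [52.4 51.1] 3.4 [[729.0, 96.0], [732.0, 45.0], [785.0, 48.0], [781.0, 99.0]] zmax 91.0
roll 488 med [725.2 -85.4  36.3] rect [728.5 -86.6] [60.5 61.4] 3.2 [[697.0, -58.0], [700.0, -119.0], [760.0, -115.0], [757.0, -54.0]] zmax 48.0
brush 1016 med [443.3  61.2  17.8] rect [445.3  35.1] [ 63.8 222.3] 0.8 [[412.0, 146.0], [415.0, -76.0], [479.0, -76.0], [476.0, 147.0]] zmax 27.0
[[599.0, -117.0], [599.0, -106.0], [597.0, -104.0], [595.0, -102.0], [593.0, -100.0], [582.0, -98.0], [549.0, -94.0], [530.0, -92.0], [523.0, -92.0], [521.0, -92.0], [517.0, -94.0], [515.0, -98.0], [512.0, -105.0], [51
[... 184 characters left out ...]
[557.0, -179.0], [571.0, -175.0], [576.0, -172.0], [582.0, -166.0], [586.0, -162.0], [588.0, -159.0], [591.0, -155.0], [593.0, -151.0], [597.0, -130.0]]
scene top [ 555.43661814 -128.53265773  208.2415052 ] [[600.0, -116.0], [600.0, -111.0], [599.0, -104.0], [598.0, -101.0], [592.0, -99.0], [546.0, -93.0], [525.0, -92.0], [520.0, -94.0], [518.0, -97.0], [515.0, -100.0], [513.0, -107.0], [512.0, -121.0], [513.0, -150.0], [517.0, -160.0], [525.0, -169.0], [533.0, -174.0], [542.0, -177.0], [552.0, -178.0], [569.0, -174.0], [582.0, -169.0], [589.0, -157.0], [591.0, -155.0], [594.0, -148.0], [598.0, -131.0]]
A [[ 292. -336.  127.]
 [ 425. -207.  277.]]
B [[ 742. -334.  106.]
 [ 862. -216.  277.]]
```

```bash
cat >> h.py <<'E'
from scipy.spatial.transform import Rotation as R
def delta(tgts,pos=None,q=None):
    s=observe(); pos=s["position"] if pos is None else pos; q=s["ee_rot"] if q is None else q
    r=R.from_quat(np.roll(q,-1)); m=r.as_matrix(); y0=np.arctan2(m[1,1],m[0,1])
    print("yaw of tool y deg",np.degrees(y0).round(2))
    for t in tgts:
        d=m.T@(np.array(t[:3])-pos)/1000
        turn=(-(np.radians(t[3])-y0)+np.pi)%(2*np.pi)-np.pi
        print(t,d.round(4).tolist(),round(turn/np.pi,4))
E
python3 - <<'E'
from h import *
d=np.load("top.npz");im=d["im"];P=d["P"]
hsv=cv2.cvtColor(im,cv2.COLOR_RGB2HSV)
print(hsv[175,230],hsv[120,340],hsv[250,150],hsv[200,325])
z=P[...,2]
m=((np.abs(hsv[...,0].astype(int)-int(hsv[175,230][0]))<6)&(hsv[...,2]>150)).astype(np.uint8)
m[:130]=0;m[232:]=0;m[:,:155]=0;m[:,345:]=0
m=cv2.morphologyEx(m,cv2.MORPH_OPEN,np.ones((5,5)))
c=max(cv2.findContours(m,0,2)[0],key=cv2.contourArea)
pts=np.array([P[v,u] for u,v in c[:,0]]);pts=pts[(pts[:,2]<30)]
print(cv2.minAreaRect(pts[:,:2].astype(np.float32)))
# ray-cast pts with z=18 already via depth
st=P[(z>65)&(z<90)&(P[...,1]>150)&(P[...,1]<215)&(P[...,0]>520)&(P[...,0]<690)]
print("stop fit",cv2.fitLine(st[:,:2].astype(np.float32),2,0,.01,.01).ravel(),st.mean(0),np.percentile(st[:,1],[1,99]))
delta([(500,250,330,-6.3),(541,-239,330,-6.3)])
E
```

```text
[ 21 109 178] [ 14 171 170] [ 14 169 171] [ 16 153 163]
((576.0216064453125, -15.613967895507812), (422.30560302734375, 194.8520965576172), 82.77647399902344)
stop fit [ 9.9289912e-01 -1.1895942e-01  6.0562164e+02  1.8090794e+02] [605.6216322  180.90793656  77.52674756] [165.39348068 197.10022303]
yaw of tool y deg 73.97
(500, 250, 330, -6.3) [-0.4115, -0.2464, -0.1192] 0.4459
(541, -239, 330, -6.3) [-0.5859, -0.7051, -0.1188] 0.4459
```

Call:
jog_arm(deltas=[[-0.412,-0.246,-0.12,0.449],[-0.412,-0.246,-0.12,0.449],[-0.412,-0.246,-0.12,0.449],[-0.412,-0.246,-0.12,0.449],[-0.412,-0.246,-0.12,0.449],[-0.412,-0.246,-0.12,0.449],[-0.412,-0.246,-0.12,0.449],[-0.412,-0.246,-0.12,0.449],[-0.412,-0.246,-0.12,0.449],[-0.412,-0.246,-0.12,0.449],[-0.412,-0.246,-0.12,0.449],[-0.412,-0.246,-0.12,0.449]], jaw=0)

```text
time_s: 1.3
position: [500.9, 249.8, 330.8]
ee_rot: [-0.0, 0.749, 0.663, -0.0]
force: [-0.3, 1.7, -0.5]
opening: 42.8
gripper_force: 0.0
```

Call:
jog_arm(deltas=[[-0.48,0.099,0,0],[-0.48,0.099,0,0],[-0.48,0.099,0,0],[-0.48,0.099,0,0],[-0.48,0.099,0,0],[-0.48,0.099,0,0],[-0.48,0.099,0,0],[-0.48,0.099,0,0],[-0.48,0.099,0,0],[-0.48,0.099,0,0],[-0.48,0.099,0,0],[-0.48,0.099,0,0]])

```text
time_s: 2.5
position: [541.6, -237.4, 330.2]
ee_rot: [-0.001, 0.748, 0.664, -0.0]
force: [-0.4, 1.1, 0.0]
opening: 43.1
gripper_force: 0.0
```

Call:
jog_arm(deltas=[[0,0,0.04,0],[0,0,0.08,0],[0,0,0.12,0],[0,0,0.156,0],[0,0,0.156,0],[0,0,0.156,0]])

```text
time_s: 3.1
position: [542.1, -236.7, 175.8]
ee_rot: [-0.0, 0.747, 0.664, 0.0]
force: [-0.4, -0.4, 1.1]
opening: 42.9
gripper_force: 0.0
```

```bash
python3 - <<'E'
from h import *
s=observe(); print(s["position"],s["ee_rot"],s["force"])
im,P=cloud("scene"); t=cv2.resize(im[80:240,150:362],None,fx=3,fy=3)
cv2.imwrite("pics/s1.png",t[...,::-1])
delta([(548,-179,175,-6.8)])
E
```

```text
[ 542.14649564 -236.68711807  175.8011202 ] [-2.32744248e-04  7.47488476e-01  6.64274735e-01  1.79949863e-05] [-0.44511574 -0.3964674   1.09230272]
yaw of tool y deg -6.77
(548, -179, 175, -6.8) [0.0585, -0.0015, 0.0017] 0.0001
```

View pics/s1.png

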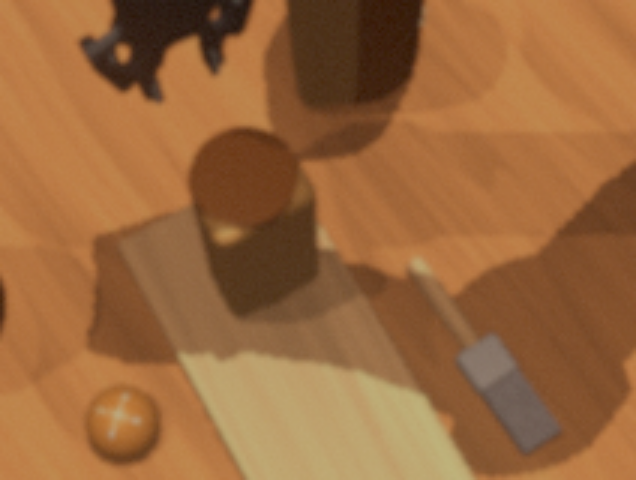

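The crop shows both fingertips behind the crown, at (150,95) and (215,65), and the loaf's top at (245,175). I can start pushing.

Call:
jog_arm(deltas=[[0.01,-0.0015,0,0],[0.02,-0.0015,0,0],[0.03,-0.0015,0,0],[0.036,-0.0015,0,0],[0.042,-0.0015,0,0],[0.048,-0.0015,0,0],[0.054,-0.0015,0,0],[0.06,-0.0015,0,0],[0.066,-0.0015,0,0],[0.072,-0.0015,0,0],[0.078,-0.0015,0,0],[0.084,-0.0015,0,0]])

```text
time_s: 4.35
position: [550.2, -153.8, 175.0]
ee_rot: [-0.0, 0.748, 0.664, -0.0]
force: [0.1, -0.0, 1.3]
opening: 42.7
gripper_force: 0.5
```

```bash
python3 - <<'E'
from h import *
s=observe(); print(s["position"],s["force"])
im,P=cloud("scene"); t=cv2.resize(im[80:240,150:362],None,fx=3,fy=3)
cv2.imwrite("pics/s2.png",t[...,::-1])
E
```

```text
[ 550.2291675  -153.82584284  174.98077712] [ 0.11801104 -0.00999632  1.32047284]
```

View pics/s2.png

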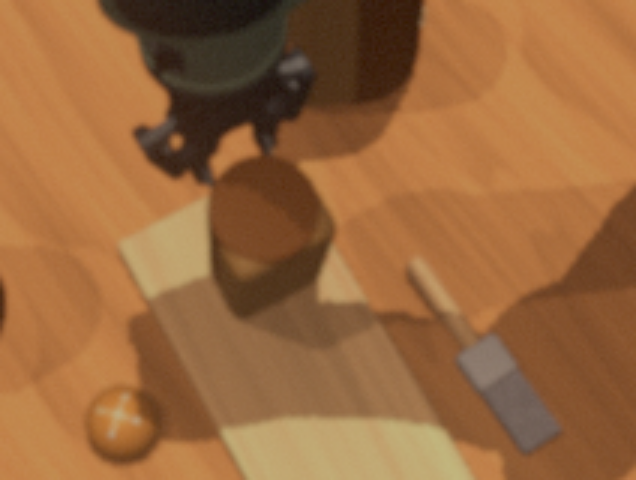

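The loaf is tilting on its base edge, which is still at about (245,315) as before. I'll keep pushing.

Call:
jog_arm(deltas=[[0.006,0,0,0],[0.012,0,0,0],[0.018,0,0,0],[0.024,0,0,0],[0.03,0,0,0],[0.036,0,0,0],[0.042,0,0,0],[0.048,0,0,0],[0.048,0,0,0],[0.048,0,0,0],[0.048,0,0,0],[0.048,0,0,0]])

```text
time_s: 5.6
position: [555.9, -107.0, 175.0]
ee_rot: [0.0, 0.748, 0.663, -0.0]
force: [-0.5, 0.4, 0.9]
opening: 42.8
gripper_force: 0.0
```

```bash
python3 - <<'E'
from h import *
s=observe(); print(s["position"],s["force"])
im,P=cloud("scene"); t=cv2.resize(im[80:300,150:362],None,fx=2.5,fy=2.5)
cv2.imwrite("pics/s3.png",t[...,::-1])
E
```

```text
[ 555.88017332 -107.0216458   175.03385159] [-0.48946008  0.41497149  0.9119629 ]
```

View pics/s3.png

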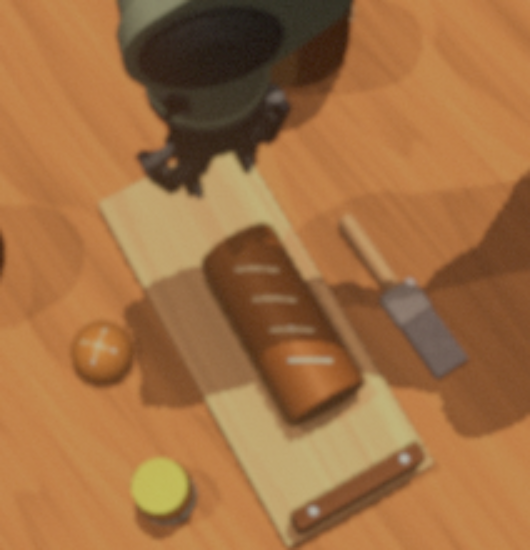

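The loaf now lies crust up along the board, roughly from (235,245) to (330,400), short of the stop at (358,487). I'll back off, then measure it.

Call:
jog_arm(deltas=[[-0.04,0,0,0],[-0.08,0,0,0],[-0.08,0,0,0],[-0.08,0,0,0]])

```text
time_s: 6.05
position: [546.1, -187.1, 175.0]
ee_rot: [0.0, 0.749, 0.663, -0.0]
force: [1.3, -0.2, 0.2]
opening: 42.6
gripper_force: 0.0
```

```bash
cat > m.py <<'E'
from h import *
for n in ("top","scene"):
    im,P=cloud(n)
    w=(P[...,0]>480)&(P[...,0]<690)&(P[...,1]>-115)&(P[...,1]<210)
    z=P[...,2]
    hsv=cv2.cvtColor(im,cv2.COLOR_RGB2HSV)
    L=w&(z>32)&(z<115)&(P[...,1]<160 if n!="x" else 1)
    k=cv2.morphologyEx(L.astype(np.uint8),cv2.MORPH_OPEN,np.ones((3,3)))
    nl,lab,stt,_=cv2.connectedComponentsWithStats(k)
    i=1+np.argmax(stt[1:,4]); p=P[lab==i]
    print(n,len(p),[np.round(x,1) for x in cv2.minAreaRect(p[:,:2].astype(np.float32))],"z99",np.percentile(z[lab==i],99).round(1))
    ridge=p[p[:,2]>92]; print(" ridge",cv2.fitLine(ridge[:,:2].astype(np.float32),2,0,.01,.01).ravel().round(3))
    d=np.array([.1185,.993]);t=p[:,:2]@d; tt=ridge[:,:2]@d; print(" along extents",np.percentile(t,[.5,99.5]).round(1),"ridge",np.percentile(tt,[.5,99.5]).round(1))
    s=P[w&(z>68)&(z<90)&(P[...,1]>155)]; print(" stop",np.percentile(s[:,:2]@d,[1,50,99]).round(1))
    for nm,r in(("jar",(720,800,30,110,70,95)),("roll",(690,765,-130,-45,30,60))):
        q=P[(P[...,0]>r[0])&(P[...,0]<r[1])&(P[...,1]>r[2])&(P[...,1]<r[3])&(z>r[4])&(z<r[5])];print(" ",nm,np.median(q,0).round(1))
print(observe()["position"],observe()["time_s"])
E
python3 m.py
```

```text
top 2802 [array([569.8,   7.1]), array([190.2,  88.1]), np.float64(83.3)] z99 106.4
 ridge [1.11000e-01 9.94000e-01 5.69216e+02 7.56700e+00]
 along extents [-19.  167.3] ridge [-19.  167.8]
 stop [242.  251.6 262.1]
  jar [755.8  71.1  85.2]
  roll [727.4 -86.   38.9]
scene 2787 [array([572.4,   6.5]), array([190.4,  86.6]), np.float64(83.3)] z99 106.5
 ridge [1.15000e-01 9.93000e-01 5.72907e+02 9.24000e+00]
 along extents [-18.3 168.8] ridge [-18.8 168.3]
 stop [240.2 250.5 260.3]
  jar [758.8  72.3  85.6]
  roll [730.  -84.   39.3]
[ 546.54352555 -185.30778733  174.87442464] 6.15
```

Call:
jog_arm(deltas=[[0,0.0015,0.04,0],[0,0.0015,0.08,0],[0,0.0015,0.11,0],[0,0.0015,0.125,0],[0.03,0.0015,0.125,0],[0.06,0.0015,0.125,0],[0.07,0.0015,0.125,0],[0.075,0.0015,0.125,0],[0.08,0.0015,0.125,0],[0.085,0.0015,0.125,0],[0.09,0.0015,0.125,0],[0.095,0.0015,0.125,0]])

```text
time_s: 7.35
position: [559.2, -92.7, 50.2]
ee_rot: [0.0, 0.748, 0.663, -0.0]
force: [-0.6, -3.1, 2.9]
opening: 43.2
gripper_force: 1.9
```

Call:
jog_arm(deltas=[[0.005,0,0,0],[0.01,0,0,0],[0.015,0,0,0],[0.02,0,0,0],[0.025,0,0,0],[0.03,0,0,0],[0.035,0,0,0],[0.04,0,0,0],[0.04,0,0,0]])

```text
time_s: 8.25
position: [564.0, -51.0, 49.9]
ee_rot: [-0.0, 0.748, 0.664, 0.0]
force: [-0.1, 0.0, -0.3]
opening: 42.9
gripper_force: 0.0
```

```bash
python3 m.py
```

```text
top 1765 [array([580. ,  88.9]), array([123.1,  88.3]), np.float64(83.2)] z99 106.2
 ridge [1.09000e-01 9.94000e-01 5.79192e+02 8.92910e+01]
 along extents [ 97.  217.2] ridge [ 97. 217.]
 stop [242.  251.7 262.1]
  jar [755.9  71.1  84.7]
  roll [727.  -86.3  38.6]
scene 2823 [array([578. ,  49.2]), array([197.4,  86. ]), np.float64(83.5)] z99 106.6
 ridge [1.13000e-01 9.94000e-01 5.78472e+02 5.60580e+01]
 along extents [ 27.2 215.7] ridge [ 27.2 215.1]
 stop [240.3 250.5 260.2]
  jar [758.8  72.4  85.9]
  roll [730.  -84.4  39.4]
[563.86258973 -51.60950393  49.82802661] 8.35
```

Call:
jog_arm(deltas=[[0.003,0,0,0],[0.006,0,0,0],[0.009,0,0,0],[0.012,0,0,0],[0.014,0,0,0],[0.016,0,0,0],[0.018,0,0,0],[0.019,0,0,0],[0.02,0,0,0],[0.021,0,0,0]])

```text
time_s: 9.35
position: [566.5, -31.4, 50.0]
ee_rot: [0.0, 0.748, 0.664, -0.0]
force: [-0.4, -2.4, -1.5]
opening: 42.1
gripper_force: 1.0
```

Call:
jog_arm(deltas=[[0.001,0,0,0],[0.002,0,0,0],[0.002,0,0,0]])

```text
time_s: 9.65
position: [566.8, -29.2, 50.0]
ee_rot: [-0.0, 0.748, 0.664, 0.0]
force: [-0.1, -0.1, -1.3]
opening: 42.5
gripper_force: 0.3
```

Call:
jog_arm(deltas=[[0.001,0,0,0],[0.002,0,0,0],[0.003,0,0,0]])

```text
time_s: 9.95
position: [567.2, -27.0, 50.1]
ee_rot: [0.0, 0.748, 0.663, -0.0]
force: [-0.1, -8.8, -1.3]
opening: 42.7
gripper_force: 4.3
```

Call:
jog_arm(deltas=[[0.001,0,0,0],[0.002,0,0,0]])

```text
time_s: 10.15
position: [567.4, -27.0, 50.2]
ee_rot: [0.001, 0.749, 0.663, -0.001]
force: [-1.4, -19.2, 0.9]
opening: 42.5
gripper_force: 9.8
```

```bash
sed -i 's/P\[...,1\]<160 if n!="x" else 1/z>82/' m.py; python3 m.py
```

```text
top 1361 [array([582.8, 117.7]), array([112.5,  73.8]), np.float64(82.9)] z99 106.7
 ridge [1.05000e-01 9.95000e-01 5.83311e+02 1.18544e+02]
 along extents [131.6 241.9] ridge [131.5 240.5]
 stop [222.1 250.9 262.2]
  jar [756.   71.2  84.8]
  roll [727.6 -85.6  38.8]
scene 2318 [array([580.3,  77.1]), array([189.9,  76. ]), np.float64(84.0)] z99 106.8
 ridge [1.08000e-01 9.94000e-01 5.81831e+02 7.98590e+01]
 along extents [ 52.7 239.5] ridge [ 52.5 239.2]
 stop [224.6 249.1 260.2]
  jar [758.8  72.1  85.7]
  roll [730.1 -83.9  39.3]
[567.37090537 -27.00252564  50.19536932] 10.25
```

The force rose to 19 N while the tool stayed put, so the loaf is seated against the stop. I'll retreat and check.

Call:
jog_arm(deltas=[[-0.002,0,0,0],[-0.004,0,0,0],[-0.01,0,0,0],[-0.03,0,0,0],[-0.07,0,0,0],[-0.11,0,0,0],[-0.11,0,-0.05,0],[-0.11,0,-0.1,0],[-0.11,0,-0.15,0],[-0.11,0,-0.18,0],[-0.16,0,-0.18,0],[-0.2,0,-0.18,0]])

```text
time_s: 11.45
position: [543.8, -224.0, 231.3]
ee_rot: [0.001, 0.747, 0.665, 0.001]
force: [0.2, -0.6, -0.4]
opening: 42.8
gripper_force: 0.0
```

```bash
python3 m.py; python3 - <<'E'
from h import *
im,P=cloud("top"); t=cv2.resize(im[80:260,140:350],None,fx=3,fy=3)
cv2.imwrite("pics/s4.png",t[...,::-1]); print(observe()["force"])
E
```

```text
top 2335 [array([578.7,  79.3]), array([190.2,  73.8]), np.float64(83.1)] z99 106.6
 ridge [1.19000e-01 9.93000e-01 5.78504e+02 7.87210e+01]
 along extents [ 53.5 240.6] ridge [ 53.3 240.2]
 stop [222.1 251.2 262. ]
  jar [755.6  71.2  84.9]
  roll [727.1 -86.1  38.8]
scene 2310 [array([580.2,  78.2]), array([187.9,  75.3]), np.float64(83.9)] z99 106.6
 ridge [1.06000e-01 9.94000e-01 5.81689e+02 8.00690e+01]
 along extents [ 53.6 239.6] ridge [ 53.5 239.3]
 stop [223.8 249.1 260.3]
  jar [758.9  72.5  85.7]
  roll [730.3 -83.7  39.3]
[ 541.71026159 -228.64387499  230.69213118] 11.55
[-0.59278365  0.733806   -0.34079498]
```

View pics/s4.png

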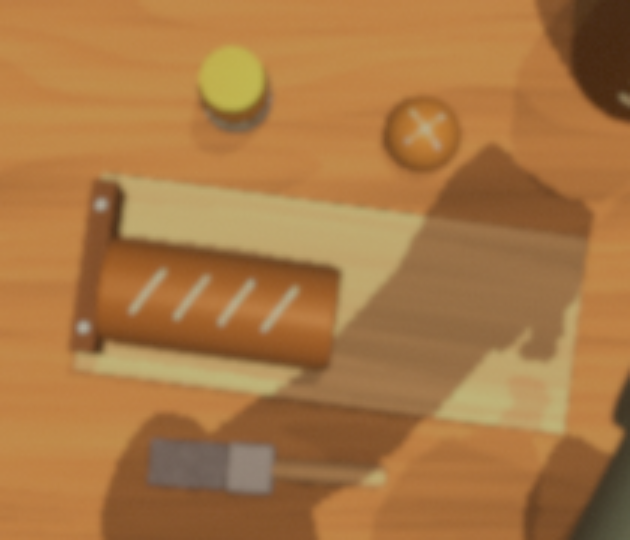

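The top view shows the loaf lying crust up, with its end against the stop at about (105,290) and square to it. The jar, roll and brush have not moved.

```bash
python3 -c "
from rig import *
print(finish_job())"
```

```text
the job is handed in; nothing more can be done
None
```

I pushed the loaf over so that it lies crust up along the board, then pushed it flush against the end stop. The jar, roll and brush stayed where they were, and I handed the job in at about 12 s.

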